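# Turn the dryer's dial plate face up with the lifter

### The arm

A 6-joint arm with a two-finger parallel gripper is mounted at the origin on the work surface. World frame = base frame: x ahead of the robot, y to its left, z up, the work surface at z = 0. Lengths are in m, angles in rad, forces in N, time in s.
With the tool pointing down it reaches from about 0.35 to 0.975 m from the base axis. Payload 4.9 kg.
Tool frame: the origin (TCP) lies between the finger pads; the fingertips stand 8 mm ahead of it and the grasp point (between the pads) lies 11 mm behind it; z points along the fingers, y is the line along which they close (so a half turn about z gives the same grasp; the last joint's range is limited). The gripper opens to 85 mm and grips with 20 to 120 N. Pads are 22 mm wide; open, the fingers measure 114 mm over their backs; the gripper's body (76 mm by 85 mm) begins 54 mm behind the grasp point. The pads swing forward as they close: fully open they stand 13 mm farther back than shut.
Start: joints at [1.005, 0.053, 1.613, -0, 1.476, -0.119], TCP at [0.27, 0.564, 0.239] pointing down, gripper open.
Joint ranges: [-3.01, 3.01], [-1.01, 2.22], [0.06, 2.58], [-1.02, 4.17], [0.09, 2.62], [-3.14, 3.14]. Speed limits (rad/s): [2.57, 2.57, 3.14, 3.14, 3.14, 3.14].

### API

Orientations are given as a rotation vector (axis times angle).
In Python, from workcell import telemetry, capture, workorder gives the robot as it stands.
- The arm moves only by the tool drive_tool, never from a script. Its arguments are lists of equal length, an entry for each row: "xyz": the shift along the tool's x, y, z in units of 30 mm (1.0 is 30 mm), a list of three; "rotation": the turn, a rotation vector about the tool's x, y, z in units of 5 degrees (1.0 is 5 degrees), a list of three. A call has exactly 8 rows; each row is the pose to reach, as a shift and turn from the pose commanded when the call began, along the tool's axes at that moment; what a row does not reach only later rows make up. A row lasts 1/12 s, in which the tool goes at most 41.7 mm and 7.16 degrees, less where a joint would pass 70% of its speed; a pose out of reach is approached as far as the arm can. A call with a gripper value outside its range is refused whole. "claw" is the finger opening in mm, from 0 to 85.4, set as the call begins (left out, the last holds). The fingers move at their own pace and stop on an object; "squeeze" is the grip in N (left out, the last holds). Time passes only in rows, so rows that repeat a pose let the fingers close, or fill a call up. It gives the time, the measured TCP pose, the force, the opening and the grip force at its end, in the units of the state.
- telemetry.state(): the state, without advancing time (a new reading comes with each control period).
- capture(name): name is "scene" or "top" or "wrist"; returns a dict with "color" (420x560x3 uint8, red, green, blue), "K" (3x3 intrinsics, pixels), "rvec" (rotation vector, rad) and "tvec" (3), from world to camera coordinates, as OpenCV has them. Camera axes: x right, y down, z forward; pixel columns grow to the right and rows downward; lengths in m; the calibration is good to about 2 mm. A picture is of the moment at which its call begins. There is no depth.
- workorder.hand_in(): hands the job in; it is judged then, once.
The state is a dict: "time_s": time; "q": joint angles; "joint_velocities": joint speeds; "joint_torque": joint torques, N m; "position": TCP position; "eef_rot": TCP orientation; "contact_force": force on the tool from outside, world axes, zero at the start; "torque": the same for the moment, N m; "opening": finger opening in m; "gripper_force": force on a finger pad.
Only numpy, scipy, OpenCV 4.12 (cv2) and the standard library are available. Lean on these libraries where they do the work, as an engineer would, in place of code of your own. Each camera call takes 0.05 s, during which the arm holds its last target. There are 200 camera calls.

### The job

The dryer's dial plate lies face down in the low well of the repair tray: take the orange-handled lifter from its rest, feel its blade in under the plate's near edge, and tip the plate up and over the step so that it lies flat and face up on the blue felt deck; then lay the lifter back in its rest as you found it. Work gently: neither press the blade on the tray nor pry or push at the plate with more than about 15 N, never touch the plate with the gripper or arm, and leave the other things where they are.

Things in the scene. Friction and masses are not known exactly. Their poses are not given: they have to be found in the camera images.
- plate: dial plate, 70 (x) x 80 (y) x 7 mm, 70-140 g: flange 70 x 80 x 3 mm, bare metal back, with a white raised face panel 56 x 66 x 4 mm on its middle. Starts face down on the panel, so the flange stands 4 mm off the well floor and overhangs the panel by 7 mm all round. Origin: middle of the panel's face; z points from face to back (up at the start); x to its far edge
- near_edge (a point): middle of the plate's near edge, on the flange's lower face at the start, 35 mm from the plate's origin towards the robot. The plate starts nearly square to the step, its far edge 2 to 12 mm short of it; pushed by the panel's near side it slides until its far edge meets the step, about which it can be tipped up and over
- tray: repair tray fixed to the counter, 265 x 150 mm, its height differing by some mm. Origin: middle of the step's face, 12 mm below the well floor; x points away from the robot, square to the step; z up. Grey well: x = -135 to 0 mm, floor at z = 12, open in front and at the sides. Blue felt deck: x = 0 to 130 mm, top at z = 22, so the step is 10 mm high
- step (a point): middle of the step's top edge, marked by a yellow line along the tray's y; 22 mm above the tray's origin
- lifter: the lifter, 135 g. Origin: middle of the orange handle (100 x 20 x 22 mm along x; grip it across y at its middle). From its front end a steel crank drops to a clamp (knuckle) that holds a flat yellow nylon blade, 40 wide and 2 mm thick, along +x. At its middle setting the blade's underside is at z = -45 mm and its tip at x = 120 mm
- knuckle (a point): clamp of the lifter: cross axis (along y) at x = 65, z = -41 mm of it; blade underside 4 mm below. The clamp is set by hand: the blade reaches 40 to 70 mm ahead of the axis and may lean 4 degrees (4 mm at the tip) up or down, none of it measured; friction holds it firmly up to some 12 N. Held 5 to 6 degrees tip-down, the tip touches a floor first and fits the gap under the flange
- rest: black rest fixed to the counter: two posts 66 mm apart carry the lifter's handle in notches 32 mm wide with cheeks 10 mm high. Origin: on the counter, 90 mm ahead (x) of the handle's place; the lifter lies in it with its origin near x = -90, y = 0, z = 55 mm of this frame, x along the rest's x, and leaves straight up
- dial: bystander: loose white dial 40 mm wide, 25 mm high, on the far end of the tray's deck; origin under its middle
- spare_dial: bystander: the same kind of dial, on the counter between tray and rest
- detergent: bystander: white bottle, 90 mm wide, 230 mm high
- softener: bystander: blue bottle, 80 mm wide, 200 mm high
- screw_bowl: bystander: white bowl, 90 mm wide, 40 mm high, beyond the tray
- screwdriver: bystander: screwdriver lying at the right of the counter
- brush: bystander: brush lying at the right of the counter
- jar: bystander: glass jar, 64 mm wide, 90 mm high, far right
Mind the look-alikes: they are no part of the job. There is more than one size of the lifter; the job needs the smaller. There is more than one size of the plate; the job needs the smaller.

How it is judged:
On the way, in this order (a step that is already met when the one before it is completed fails the run):
1. the lifter is lifted clear of its rest (z of lifter in the frame of rest above 0.075 m and contact force between lifter and the fingers above 1 N), for 0.2 s.
2. the plate stands tipped up on the lifter, its far edge still in the well (angle between plate's own z axis and vertical between 0.5 and 1.75 rad and contact force between lifter and plate above 0.05 N and contact force between lifter and the fingers above 1 N), for 0.1 s.
3. the plate lies flat and face up on the felt deck (angle between plate's own z axis and vertical above 3 rad and x of plate in the frame of tray between 0 and 0.075 m and y of plate in the frame of tray between -0.05 and 0.05 m and z of plate in the frame of tray between 0.025 and 0.033 m), for 0.2 s.
At the end, for the whole second after the job is handed in: The plate lies flat (8 degrees) and face up on the deck, its middle 0 to 75 mm beyond the step and within 50 mm of the tray's middle line; the lifter lies in both notches of its rest (15 mm along, 12 mm across, 6 mm in height, 14 degrees), released; both at rest (all of step 3 and x of lifter in the frame of rest between -0.105 and -0.075 m and y of lifter in the frame of rest between -0.012 and 0.012 m and z of lifter in the frame of rest between 0.049 and 0.061 m and angle between the x axis of lifter and the x axis of rest, either way round below 0.25 rad and linear speed of each of plate, lifter below 0.02 m/s and contact force between lifter and the fingers below 0.05 N); the robot touches nothing.
It fails at once if the gripper or arm touches the plate (contact force between any of the fingers, the arm and plate above 0.3 N).
It fails at once if the lifter loads the plate with more than 18 N (contact force between lifter and plate above 18 N).
It fails at once if the lifter presses on the tray with more than 18 N (contact force between lifter and tray above 18 N).
It fails at once if another thing is moved by more than 30 mm (distance of any of dial, spare_dial, detergent, softener, screw_bowl, screwdriver, brush, jar from where it was at the start of the episode above 0.03 m).
It also fails if it takes over 72 s, if anything falls off the work surface, if the arm or the gripper's body presses on something with over 40 N, if the wrist force passes 120 N, or if a joint passes its speed limit or range.

## Working session

There is one attempt and no reset: what is moved stays moved. The work goes in short steps, Python scripts to look and compute and a tool call to move; the robot and the scene stay as the last step left them, time stands still between calls to the robot, and variables do not carry over. Pictures are saved under pics/ and viewed, at most 10 in all, crops included, and the job is handed in when it is done.

Besides the shell and the picture viewer there is one more tool, called after "Emit:" by a JSON object that holds its "method" and its "body". drive_tool: Moves the arm, as the interface text tells. Its arguments: {"type":"object","properties":{"xyz":{"type":"array"},"rotation":{"type":"array"},"claw":{"type":"number"},"squeeze":{"type":"number"}},"required":["xyz","rotation"]}

```bash
mkdir -p pics
cat > h.py <<'E'
import numpy as np, cv2
from workcell import telemetry, capture, workorder
from scipy.spatial.transform import Rotation as R
def cam(n):
    c=capture(n); c['R']=cv2.Rodrigues(np.array(c['rvec'],float))[0]; c['t']=np.array(c['tvec'],float).ravel(); c['K']=np.array(c['K'],float); return c
def ray(c,uv):
    d=c['R'].T@np.linalg.inv(c['K'])@np.array([uv[0],uv[1],1.]); return -c['R'].T@c['t'], d/np.linalg.norm(d)
def onz(c,uv,z):
    o,d=ray(c,uv); return o+d*(z-o[2])/d[2]
def proj(c,p):
    q=c['K']@(c['R']@np.array(p,float)+c['t']); return q[:2]/q[2]
def tri(c1,a,c2,b):
    o1,d1=ray(c1,a);o2,d2=ray(c2,b)
    s=np.linalg.lstsq(np.c_[d1,-d2],o2-o1,rcond=None)[0]
    p,q=o1+s[0]*d1,o2+s[1]*d2; return (p+q)/2,np.linalg.norm(p-q)
def save(n,img): cv2.imwrite('pics/'+n+'.png',np.ascontiguousarray(img[...,::-1]))
def tool():
    s=telemetry.state(); return np.array(s['position']),R.from_rotvec(s['eef_rot'])
E
python3 - <<'E'
from h import *
a=cam('scene');b=cam('top');w=cam('wrist')
import pickle; pickle.dump((a,b,w),open('c0.pkl','wb'))
for n,c in zip('stw',(a,b,w)): print(n,-c['R'].T@c['t'],c['K'][0,0],c['R'][2])
big=np.hstack([cv2.resize(c['color'],(400,300)) for c in (a,b)])
save('scene0',a['color']);save('top0',b['color'])
print(telemetry.state())
E
```

```text
s [1.04070608 0.50774589 0.78049348] 406.39318812361375 [-0.49439897 -0.51732619 -0.69852937]
t [ 0.35140347 -0.01230028  1.24134695] 390.8275193447604 [ 0.15082607  0.00549582 -0.98854504]
w [0.20419633 0.5956398  0.37313976] 323.8238005427026 [ 0.25799673 -0.12506828 -0.9580165 ]
{'time_s': 0.15, 'q': array([ 1.00499537e+00,  5.31874088e-02,  1.61396451e+00, -1.44261311e-05,
        1.47599087e+00, -1.18996220e-01]), 'joint_velocities': array([ 0.00090529, -0.00111942, -0.00507004,  0.00142675, -0.0016617 ,
       -0.00132604]), 'joint_torque': array([ 9.73398819e-04, -3.94245207e+01, -3.70720553e+01, -1.12149271e-04,
        4.65901670e-03,  6.31240766e-06]), 'position': array([0.26980355, 0.56324895, 0.23836488]), 'eef_rot': array([-6.95901221e-01, -3.06302722e+00,  2.30080447e-03]), 'contact_force': array([-0.37972135,  1.34355863, -0.56944471]), 'torque': array([0.00883585, 0.01855091, 0.03521385]), 'gripper_force': 0.0, 'opening': 0.08549263940433002}
```

View pics/scene0.png

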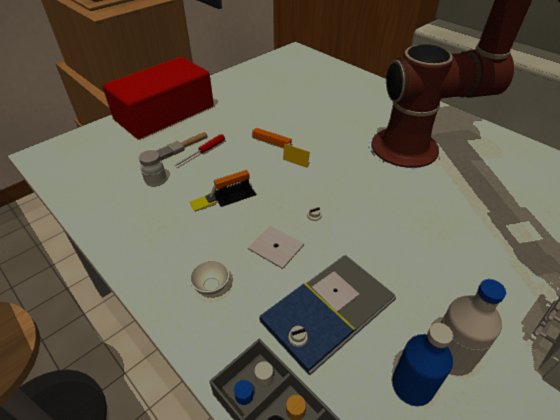

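View pics/top0.png

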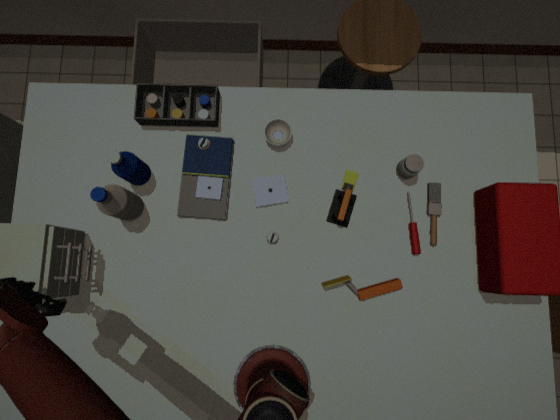

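Two lifters: one on the black rest (scene 232,182; top 346,203), one loose on the counter (scene 275,140; top 365,288), which looks larger. Two plates: one in the tray well (scene 336,290; top 209,188), one on the counter (scene 276,246; top 270,191), also larger. The job's pair should be the lifter on the rest and the plate in the well. I'll confirm this with a crop and measurements.

Run:
```python
from h import *
import pickle
a,b,w=pickle.load(open('c0.pkl','rb'))
def crop(c,x0,y0,x1,y1): return cv2.resize(c['color'][y0:y1,x0:x1],(400,300),interpolation=cv2.INTER_CUBIC)
A=a['color'];
g=lambda i:np.clip(i.astype(float)*1.6,0,255).astype(np.uint8)
im=np.vstack([np.hstack([crop(a,180,120,340,240),crop(a,240,225,400,345)]),np.hstack([crop(b,310,160,410,235+60-60),crop(b,165,125,265,225-25)])])
save('crop0',cv2.resize(g(im),(800,600)))
def blobs(c,lo,hi,amin=20):
    hsv=cv2.cvtColor(c['color'],cv2.COLOR_RGB2HSV); m=cv2.inRange(hsv,lo,hi)
    n,l,s,ce=cv2.connectedComponentsWithStats(m)
    for i in range(1,n):
        if s[i,4]>=amin:
            pts=np.argwhere(l==i)[:,::-1].astype(np.float32); r=cv2.minAreaRect(pts)
            yield ce[i],s[i,4],r
for n,c in (('scene',a),('top',b)):
    for nm,lo,hi,z in (('orange',(4,170,90),(16,255,255),.06),('yellow',(22,120,80),(34,255,255),.02),('blue',(100,120,40),(120,255,255),.03)):
        for ce,s,r in blobs(c,lo,hi):
            bp=cv2.boxPoints(r); P=[onz(c,p,z)[:2].round(3).tolist() for p in bp]
            print(n,nm,ce.round(1),s,onz(c,ce,z).round(3)[:2],P)
```

```text
scene orange [270.3 137. ] 337 [ 0.335 -0.278] [[0.373, -0.325], [0.333, -0.356], [0.296, -0.228], [0.336, -0.201]]
scene orange [231.  177.1] 178 [ 0.544 -0.211] [[0.586, -0.233], [0.49, -0.208], [0.5, -0.188], [0.595, -0.214]]
scene yellow [295.8 155. ] 395 [ 0.304 -0.196] [[0.352, -0.218], [0.284, -0.266], [0.257, -0.174], [0.324, -0.132]]
scene yellow [200.2 202.9] 187 [ 0.645 -0.223] [[0.663, -0.249], [0.597, -0.236], [0.613, -0.197], [0.677, -0.21]]
scene yellow [329.1 305.8] 148 [0.634 0.233] [[0.632, 0.155], [0.627, 0.154], [0.635, 0.303], [0.64, 0.303]]
scene blue [492.  291.2] 482 [0.353 0.458] [[0.391, 0.437], [0.324, 0.427], [0.317, 0.478], [0.382, 0.486]]
scene blue [306.9 324.5] 3498 [0.705 0.234] [[0.763, 0.155], [0.625, 0.147], [0.648, 0.306], [0.771, 0.302]]
scene blue [422.7 371.1] 2616 [0.618 0.451] [[0.701, 0.424], [0.56, 0.392], [0.536, 0.479], [0.675, 0.5]]
scene blue [243.  391.5] 374 [0.886 0.247] [[0.885, 0.22], [0.861, 0.243], [0.888, 0.275], [0.911, 0.253]]
top orange [150.4 112.6] 55 [0.825 0.405] [[0.837, 0.42], [0.838, 0.392], [0.814, 0.39], [0.814, 0.41
[... 387 characters left out ...]
607, -0.207], [0.664, -0.222], [0.654, -0.26], [0.597, -0.244]]
top yellow [333.9 283.5] 22 [ 0.304 -0.183] [[0.297, -0.156], [0.313, -0.208], [0.31, -0.209], [0.294, -0.157]]
top blue [203.7  99. ] 87 [0.888 0.245] [[0.905, 0.261], [0.906, 0.232], [0.871, 0.23], [0.87, 0.259]]
top blue [207.7 155.8] 1168 [0.696 0.222] [[0.645, 0.298], [0.764, 0.296], [0.755, 0.148], [0.636, 0.152]]
top blue [130.1 158.9] 147 [0.681 0.47 ] [[0.699, 0.504], [0.72, 0.48], [0.663, 0.433], [0.643, 0.456]]
top blue [116.2 170.3] 58 [0.642 0.511] [[0.653, 0.535], [0.664, 0.525], [0.629, 0.487], [0.618, 0.497]]
top blue [ 97.6 193.9] 162 [0.565 0.563] [[0.586, 0.586], [0.587, 0.545], [0.542, 0.541], [0.542, 0.582]]
```

View pics/crop0.png

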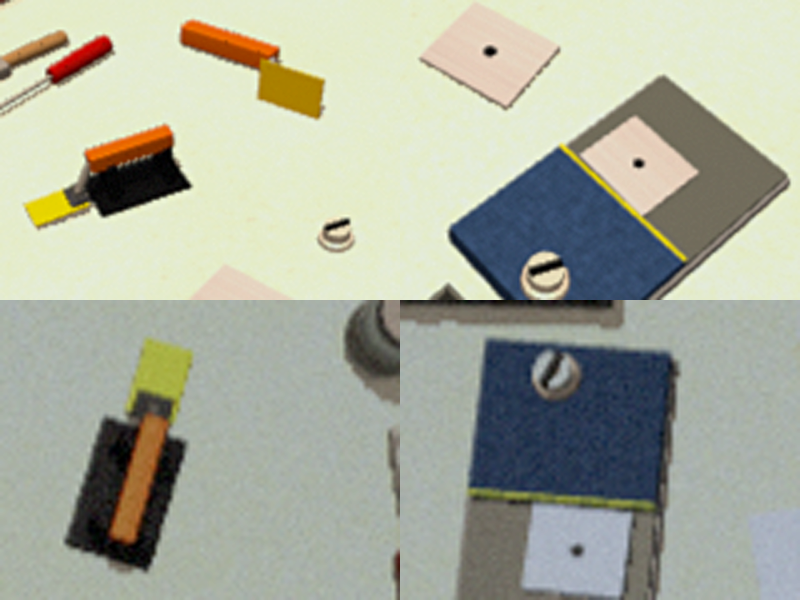

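The crop confirms both choices. The rest lifter's handle measures about 100 mm against about 130 mm for the loose one. The well plate is about 70 x 80 mm, smaller than the counter plate. Next I go above the lifter.

```bash
cat >> h.py <<'E'
def Rt(yaw,pitch=0): # tool x along lifter x; pitch>0 tip up (deg)
    return R.from_euler('ZY',[yaw,-pitch],degrees=True)*R.from_euler('x',180,degrees=True)
def go(p,yaw,pitch=0):
    P,r=tool(); T=Rt(yaw,pitch)
    print('xyz',(r.inv().apply(np.array(p)-P)/.03).round(2),'rot',(np.degrees((r.inv()*T).as_rotvec())/5).round(2))
E
python3 - <<'E'
from h import *
go((.5445,-.2105,.18),-15.5); print(tool()[1].as_matrix().round(2))
_,_,w=__import__('pickle').load(open('c0.pkl','rb')); P,r=tool(); print(r.inv().apply(-w['R'].T@w['t']-P), (r.as_matrix().T@w['R'].T).round(3))
E
```

```text
xyz [-19.4  -19.3    1.97] rot [-1.000e-02  3.000e-02  3.398e+01]
[[-0.9   0.43 -0.  ]
 [ 0.43  0.9  -0.  ]
 [ 0.   -0.   -1.  ]]
[ 0.07318523  0.00065558 -0.13476363] [[-0.001 -0.958 -0.287]
 [ 1.    -0.001  0.   ]
 [-0.    -0.287  0.958]]
```

Emit:
{"method": "drive_tool", "body": {"xyz": [[-1, -1, 0], [-2, -2, 0.1], [-3.2, -3, 0.2], [-4, -4, 0.3], [-5, -5, 0.4], [-6, -6, 0.5], [-7, -7, 0.6], [-8, -8, 0.7]], "rotation": [[0, 0, 1.4], [0, 0, 2.8], [0, 0, 4.2], [0, 0, 5.6], [0, 0, 7], [0, 0, 8.4], [0, 0, 9.8], [0, 0, 11.2]], "claw": 70, "squeeze": 40}}

```text
time_s: 0.82
position: [0.3804, 0.2483, 0.2185]
eef_rot: [2.059, 2.372, 0.0]
contact_force: [1.0, -0.3, -0.1]
opening: 0.0699
gripper_force: 0.0
```

Run:
```python
from h import *
go((.5445,-.2105,.18),-15.5); print(tool()[0],telemetry.state()['time_s'])
```

```text
xyz [-15.91   3.26   1.28] rot [ 0.   -0.   22.72]
[0.38035567 0.24832232 0.21845231] 0.8167
```

Emit:
{"method": "drive_tool", "body": {"xyz": [[-1.3, 0.2, 0.1], [-2.6, 0.5, 0.2], [-4, 0.8, 0.3], [-5.3, 1.1, 0.4], [-6.6, 1.4, 0.5], [-8, 1.6, 0.6], [-9.3, 1.9, 0.7], [-10.6, 2.2, 0.8]], "rotation": [[0, 0, 1.4], [0, 0, 2.8], [0, 0, 4.2], [0, 0, 5.6], [0, 0, 7], [0, 0, 8.4], [0, 0, 9.8], [0, 0, 11.2]]}}

```text
time_s: 1.48
position: [0.4922, -0.057, 0.1945]
eef_rot: [2.933, 1.126, 0.0]
contact_force: [0.4, 0.8, 0.0]
opening: 0.0701
gripper_force: 0.0
```

Run:
```python
from h import *
go((.5445,-.2105,.18),-15.5)
```

```text
xyz [-2.13  4.97  0.48] rot [ 0.  -0.  11.5]
```

Emit:
{"method": "drive_tool", "body": {"xyz": [[-0.3, 0.7, 0.1], [-0.6, 1.4, 0.2], [-1, 2.2, 0.3], [-1.3, 3, 0.4], [-1.6, 3.7, 0.5], [-1.9, 4.4, 0.5], [-2.1, 5, 0.5], [-2.1, 5, 0.5]], "rotation": [[0, 0, 1.4], [0, 0, 2.8], [0, 0, 4.2], [0, 0, 5.6], [0, 0, 7], [0, 0, 8.4], [0, 0, 9.8], [0, 0, 11.2]]}}

```text
time_s: 2.15
position: [0.5473, -0.2109, 0.1794]
eef_rot: [3.117, -0.386, 0.0]
contact_force: [0.1, 1.0, 0.2]
opening: 0.0698
gripper_force: 0.0
```

Run:
```python
from h import *
w=cam('wrist'); save('w1',w['color'])
import pickle; pickle.dump(w,open('w1.pkl','wb'))
hsv=cv2.cvtColor(w['color'],cv2.COLOR_RGB2HSV)
for nm,lo,hi,z in (('orange',(4,150,60),(16,255,255),.066),('yellow',(22,110,60),(34,255,255),.012)):
    n,l,s,ce=cv2.connectedComponentsWithStats(cv2.inRange(hsv,lo,hi))
    i=1+np.argmax(s[1:,4]); r=cv2.minAreaRect(np.argwhere(l==i)[:,::-1].astype(np.float32))
    print(nm,ce[i].round(1),s[i,4],onz(w,r[0],z).round(4),[onz(w,p,z)[:2].round(4).tolist() for p in cv2.boxPoints(r)])
go((.5445,-.2105,.18),-15.5)
```

```text
orange [280.9 211.4] 2636 [ 0.5494 -0.208   0.066 ] [[0.5026, -0.1817], [0.5974, -0.212], [0.5914, -0.2316], [0.4958, -0.2034]]
yellow [285.3  87.8] 2745 [ 0.6339 -0.2335  0.012 ] [[0.609, -0.2043], [0.6684, -0.2233], [0.6573, -0.2609], [0.5971, -0.2443]]
xyz [-0.07  0.05 -0.02] rot [-0.    0.01  0.25]
```

View pics/w1.png

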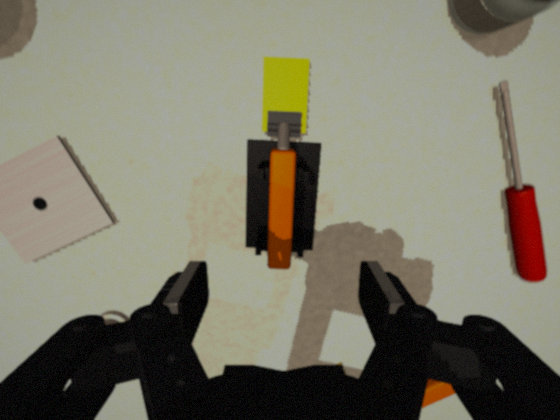

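The wrist view shows the smaller lifter in the rest: handle at pixels (281,211), blade (285,88). Its length fits 100 mm at z=0.066, with centre (0.546,-0.2085) and yaw -17°. Next: descend and grasp.

Emit:
{"method": "drive_tool", "body": {"xyz": [[-0.06, -0.07, 0.7], [-0.06, -0.07, 1.4], [-0.06, -0.07, 2.2], [-0.06, -0.07, 3], [-0.06, -0.07, 3.7], [-0.06, -0.07, 4.2], [-0.06, -0.07, 4.4], [-0.06, -0.07, 4.4]], "rotation": [[0, 0, 0.5], [0, 0, 0.55], [0, 0, 0.55], [0, 0, 0.55], [0, 0, 0.55], [0, 0, 0.55], [0, 0, 0.55], [0, 0, 0.55]]}}

```text
time_s: 2.87
position: [0.544, -0.2044, 0.0457]
eef_rot: [-3.109, 0.444, 0.006]
contact_force: [0.8, 0.2, 0.2]
opening: 0.07
gripper_force: 0.0
```

Emit:
{"method": "drive_tool", "body": {"xyz": [[0, 0, 0], [0, 0, 0], [0, 0, 0], [0, 0, 0], [0, 0, 0], [0, 0, 0], [0, 0, 0], [0, 0, 0]], "rotation": [[0, 0, 0], [0, 0, 0], [0, 0, 0], [0, 0, 0], [0, 0, 0], [0, 0, 0], [0, 0, 0], [0, 0, 0]], "claw": 0, "squeeze": 60}}

```text
time_s: 3.53
position: [0.5466, -0.2061, 0.0495]
eef_rot: [3.109, -0.446, 0.004]
contact_force: [-0.4, 0.3, 6.0]
opening: 0.0189
gripper_force: 59.5
```

Emit:
{"method": "drive_tool", "body": {"xyz": [[0, 0, -0.2], [0, 0, -0.6], [0, 0, -1.2], [0, 0, -1.8], [0, 0, -2.4], [0, 0, -3], [0, 0, -3.5], [0, 0, -3.5]], "rotation": [[0, 0, 0], [0, 0, 0], [0, 0, 0], [0, 0, 0], [0, 0, 0], [0, 0, 0], [0, 0, 0], [0, 0, 0]]}}

```text
time_s: 4.2
position: [0.5474, -0.2065, 0.1573]
eef_rot: [3.107, -0.446, 0.01]
contact_force: [1.3, -1.0, -0.9]
opening: 0.0192
gripper_force: 58.7
```

Run:
```python
from h import *
import pickle
w=cam('wrist'); s=cam('scene'); b=cam('top'); pickle.dump((w,s,b),open('c2.pkl','wb'))
P,r=tool(); print(P,r.as_matrix().round(3).tolist(),telemetry.state()['contact_force'])
def crop(c,x0,y0,x1,y1,f=400): 
    return cv2.resize(c['color'][y0:y1,x0:x1],(400,300),interpolation=cv2.INTER_CUBIC)
q=proj(s,P).astype(int);t=proj(b,P).astype(int); print(q,t)
x,y=q; 
save('c2',np.hstack([cv2.resize(w['color'],(400,300)),crop(s,x-80,y-60,x+80,y+60)]))
hsv=cv2.cvtColor(w['color'],cv2.COLOR_RGB2HSV)
n,l,st,ce=cv2.connectedComponentsWithStats(cv2.inRange(hsv,(22,110,60),(34,255,255)))
i=1+np.argmax(st[1:,4]); rr=cv2.minAreaRect(np.argwhere(l==i)[:,::-1].astype(np.float32)); print(st[i],cv2.boxPoints(rr).round(1).tolist())
```

```text
[ 0.54494888 -0.20522825  0.15201416] [[0.96, -0.281, -0.001], [-0.281, -0.96, 0.001], [-0.001, -0.0, -1.0]] [-0.52325915 -0.20552557 -1.80667907]
[228 150] [348 198]
[ 243    6   84  136 8709] [[243.0, 6.0], [326.0, 6.0], [326.0, 141.0], [243.0, 141.0]]
```

View pics/c2.png

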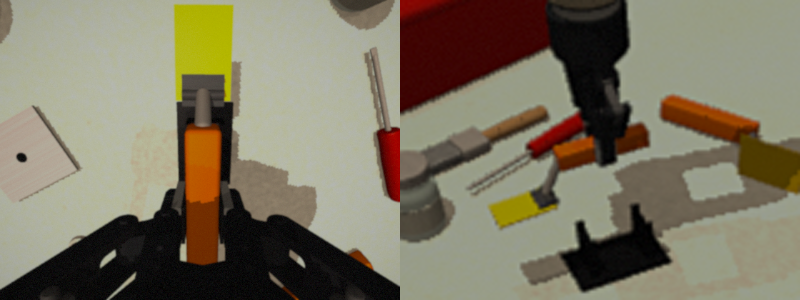

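The lifter is held above its rest and the wrist view shows the whole blade (full-resolution tip row 6, columns 243-326). Next I measure the tip's height and the lean from two views.

Run:
```python
from h import *
import pickle
w,s,b=pickle.load(open('c2.pkl','rb')); P,r=tool()
m={}
for n,c in (('w',w),('s',s),('b',b)):
    hsv=cv2.cvtColor(c['color'],cv2.COLOR_RGB2HSV)
    k,l,st,ce=cv2.connectedComponentsWithStats(cv2.inRange(hsv,(22,110,60),(34,255,255)))
    pr=proj(c,P+r.apply([.1,0,.04])); i=1+np.argmin([np.hypot(*(ce[j]-pr)) if st[j,4]>50 else 1e9 for j in range(1,k)])
    mk=(l==i).astype(np.uint8); m[n]=mk
    cn=max(cv2.findContours(mk,0,2)[0],key=cv2.contourArea); ap=cv2.approxPolyDP(cn,0.04*cv2.arcLength(cn,True),True)[:,0]
    print(n,pr.round(),st[i],ap.tolist())
    if n!='w':
        for uv in ap: 
            for wc in ((242.5,5.5),(326.5,5.5)):
                X,e=tri(w,wc,c,uv)
                if e<.004: print(uv,wc,(r.inv().apply(X-P)*1000).round(1),round(e*1000,1))
for row in (10,30,50,70,90,98,110,125,135):
    x=np.where(m['w'][row])[0]; 
    if len(x): print(row,x.min(),x.max(),len(x))
```

```text
w [284.  66.] [ 243    6   84  136 8709] [[244, 6], [246, 139], [255, 104], [312, 104], [322, 141], [326, 7]]
s [194. 174.] [183 167  28  14 201] [[210, 171], [204, 173], [197, 167], [183, 172], [190, 180]]
[183 172] (326.5, 5.5) [124.9  20.1  37.4] 3.1
b [355. 170.] [172 108  11  10  83] [[180, 109], [177, 108], [172, 111], [173, 117], [179, 117], [182, 113]]
10 244 326 83
30 244 325 82
50 244 324 81
70 245 324 80
90 245 324 80
98 245 324 80
110 246 323 19
125 246 323 21
135 246 323 19
```

Run:
```python
from h import *
go((.50,.11,.21),-3)
```

```text
xyz [-4.4  -9.66 -1.92] rot [-0.    0.01 -2.67]
```

Emit:
{"method": "drive_tool", "body": {"xyz": [[-0.4, -0.8, -0.5], [-1, -2.1, -1], [-1.6, -3.4, -1.4], [-2.2, -4.7, -1.7], [-2.8, -6, -1.9], [-3.3, -7.2, -1.9], [-3.8, -8.4, -1.9], [-4.4, -9.6, -1.9]], "rotation": [[0, 0, -0.3], [0, 0, -0.6], [0, 0, -0.9], [0, 0, -1.3], [0, 0, -1.7], [0, 0, -2], [0, 0, -2.3], [0, 0, -2.7]]}}

```text
time_s: 5.02
position: [0.4993, 0.1061, 0.2083]
eef_rot: [3.141, -0.076, -0.003]
contact_force: [0.5, -0.4, -0.8]
opening: 0.0191
gripper_force: 58.9
```

```bash
sleep 0
python3 - <<'E'
from h import *
import pickle
w=cam('wrist');w=cam('wrist'); pickle.dump(w,open('w3.pkl','wb'));P,r=tool(); print(P,r.as_rotvec(),telemetry.state()['contact_force'])
save('w3',w['color'])
E
```

```text
[0.49825303 0.1091851  0.20782785] [-3.13907568  0.06551021  0.0059343 ] [ 1.25442695 -0.82298441 -1.73941687]
```

View pics/w3.png

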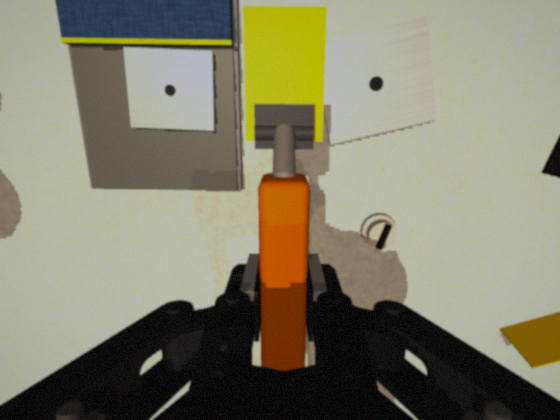

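The wrist view shows the well plate with corners about (124,47), (213,47), (215,131), (130,128), the yellow step line from (62,40) to (232,44), and the blade tip at row 7. Next I triangulate the tray height and the plate.

Run:
```python
from h import *
import pickle
w=pickle.load(open('w3.pkl','rb')); a,b,_=pickle.load(open('c0.pkl','rb'))
def quad(c,lo,hi,near):
    hsv=cv2.cvtColor(c['color'],cv2.COLOR_RGB2HSV); mk=cv2.inRange(hsv,lo,hi)
    k,l,st,ce=cv2.connectedComponentsWithStats(mk)
    i=1+np.argmin([np.hypot(*(ce[j]-near)) if st[j,4]>40 else 1e9 for j in range(1,k)])
    return cv2.boxPoints(cv2.minAreaRect(np.argwhere(l==i)[:,::-1].astype(np.float32))),st[i]
Y=((20,100,60),(36,255,255))
qw,s1=quad(w,*Y,(150,42)); qs,s2=quad(a,*Y,(329,306)); print(qw.tolist(),s1,qs.tolist(),s2)
ends=lambda q:[(q[i]+q[j])/2 for i,j in ((0,1),(2,3))] if np.linalg.norm(q[0]-q[1])<np.linalg.norm(q[1]-q[2]) else [(q[1]+q[2])/2,(q[3]+q[0])/2]
for e in ends(qw):
    for f in ends(qs):
        X,er=tri(w,e,a,f)
        if er<.02: print('line end',X.round(4),round(er,4))
# plate corners: bright in wrist (low sat, high V in box)
for n,c,box in (('w',w,(110,40,230,140)),('s',a,(305,262,365,315))):
    g=cv2.cvtColor(c['color'],cv2.COLOR_RGB2GRAY); x0,y0,x1,y1=box
    sub=g[y0:y1,x0:x1]; t,mk=cv2.threshold(sub,0,255,cv2.THRESH_OTSU)
    cn=max(cv2.findContours(mk,0,2)[0],key=cv2.contourArea); ap=cv2.approxPolyDP(cn,.04*cv2.arcLength(cn,True),True)[:,0]+[x0,y0]
    print(n,t,ap.tolist())
    for z in (.025,.03): print(z,[onz(c,p,z)[:2].round(4).tolist() for p in ap])
    if n=='w': W=ap
    else:
        for p in W:
            for q in ap:
                X,er=tri(w,p,c,q)
                if er<.006: print('corner',X.round(4),round(er,4))
```

```text
[[60.92363739013672, 43.42146301269531], [61.018638610839844, 36.67632293701172], [232.05511474609375, 39.085289001464844], [231.96011352539062, 45.83042907714844]] [  61   37  172    9 1129] [[302.88818359375, 283.2044982910156], [304.6134033203125, 281.3354797363281], [355.03515625, 327.8786315917969], [353.3099365234375, 329.7476501464844]] [304 282  51  48 165]
line end [0.6406 0.3059 0.0257] 0.0006
line end [0.6322 0.1548 0.0254] 0.0007
w 139.0 [[124, 47], [132, 127], [213, 129], [210, 50]]
0.025 [[0.633, 0.2511], [0.5641, 0.2562], [0.5591, 0.1792], [0.6273, 0.1747]]
0.03 [[0.632, 0.2489], [0.5642, 0.2539], [0.5593, 0.1781], [0.6264, 0.1737]]
s 98.0 [[305, 262], [305, 284], [339, 314], [358, 293], [335, 272], [312, 290], [333, 262]]
0.025 [[0.5883, 0.117], [0.6331, 0.1601], [0.6362, 0.2621], [0.5661, 0.2569], [0.5594, 0.1846], [0.6334, 0.1818], [0.5408, 0.1624]]
0.03 [[0.5913, 0.1196], [0.6358, 0.1624], [0.6388, 0.2638], [0.5692, 0.2586], [0.5626, 0.1868], [0.6361, 0.184], [0.5441, 0.1646]]
corner [0.6331 0.2574 0.0154] 0.0052
corner [0.6111 0.2076 0.1277] 0.0057
corner [0.5645 0.2566 0.0233] 0.0011
corner [ 0.5535  0.2125 -0.1286] 0.0009
corner [0.5576 0.1815 0.02  ] 0.0034
corner [0.5594 0.174  0.0518] 0.002
corner [0.6286 0.1772 0.0153] 0.0012
```

The tray is consistent: deck at z=0.0255, so the well floor is at 0.0155, and the step is at x≈0.636 with yaw -3.2°. The plate's near edge is at (0.561,0.2185), yaw -3.8°, with about a 4.5 mm gap to the step.

Run:
```python
from h import *
go((.42,.229,.21),-3.5);go((.42,.229,.085),-3.5)
```

```text
xyz [-2.77 -3.88 -0.06] rot [-0.02  0.04  0.22]
xyz [-2.76 -3.87  4.11] rot [-0.02  0.04  0.22]
```

Emit:
{"method": "drive_tool", "body": {"xyz": [[-1, -0.9, 0], [-2, -1.9, 0], [-2.8, -2.9, 0.2], [-2.8, -3.5, 1], [-2.8, -3.9, 2], [-2.8, -3.9, 3], [-2.8, -3.9, 3.8], [-2.8, -3.9, 4.1]], "rotation": [[0, 0, 0.2], [0, 0, 0.2], [0, 0, 0.2], [0, 0, 0.2], [0, 0, 0.2], [0, 0, 0.2], [0, 0, 0.2], [0, 0, 0.2]]}}

```text
time_s: 5.78
position: [0.4186, 0.2237, 0.0809]
eef_rot: [3.136, -0.105, -0.015]
contact_force: [-0.6, -0.3, -2.1]
opening: 0.0188
gripper_force: 59.3
```

Run:
```python
from h import *
import pickle
w=cam('wrist');w=cam('wrist');s=cam('scene'); pickle.dump((w,s),open('c4.pkl','wb'));P,r=tool(); print(P,r.as_rotvec(),r.as_matrix()[:,0],telemetry.state()['contact_force'])
save('c4',np.hstack([cv2.resize(w['color'],(400,300)),cv2.resize(s['color'][210:330,280:440],(400,300),interpolation=cv2.INTER_CUBIC)]))
```

```text
[0.42194859 0.22461494 0.08585733] [ 3.13874872 -0.10662735 -0.00382574] [ 0.9976916  -0.06786541 -0.00239993] [-1.19547193  0.24824692 -1.50559683]
```

View pics/c4.png

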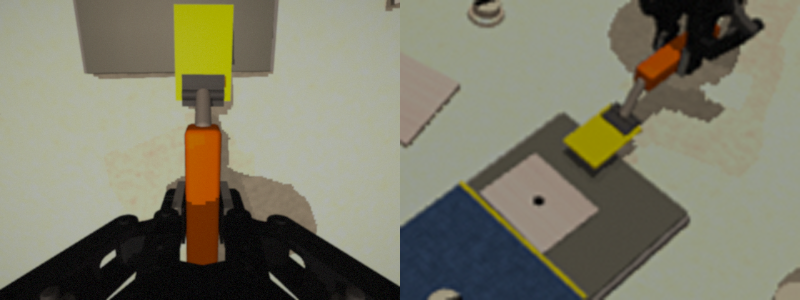

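The blade hangs about 20 mm over the well, behind the plate and roughly centred (scene crop: blade tip about (582,155), plate's near-edge middle about (570,180)). I shift 5 mm left, go down, then feel for the floor.

Emit:
{"method": "drive_tool", "body": {"xyz": [[0, -0.1, 0.1], [0, -0.17, 0.2], [0, -0.17, 0.3], [0, -0.17, 0.4], [0, -0.17, 0.5], [0, -0.17, 0.6], [0, -0.17, 0.6], [0, -0.17, 0.6]], "rotation": [[0, 0, 0], [0, 0, 0], [0, 0, 0], [0, 0, 0], [0, 0, 0], [0, 0, 0], [0, 0, 0], [0, 0, 0]]}}

```text
time_s: 6.6
position: [0.4226, 0.2303, 0.0685]
eef_rot: [3.14, -0.106, -0.001]
contact_force: [0.8, 0.3, -1.9]
opening: 0.019
gripper_force: 59.3
```

Emit:
{"method": "drive_tool", "body": {"xyz": [[0, 0, 0.03], [0, 0, 0.06], [0, 0, 0.1], [0, 0, 0.1], [0, 0, 0.1], [0, 0, 0.1], [0, 0, 0.1], [0, 0, 0.1]], "rotation": [[0, 0, 0], [0, 0, 0], [0, 0, 0], [0, 0, 0], [0, 0, 0], [0, 0, 0], [0, 0, 0], [0, 0, 0]]}}

```text
time_s: 7.27
position: [0.4229, 0.2304, 0.0659]
eef_rot: [-3.14, 0.105, -0.0]
contact_force: [0.6, -0.3, -1.6]
opening: 0.0193
gripper_force: 59.3
```

Emit:
{"method": "drive_tool", "body": {"xyz": [[0, 0, 0.03], [0, 0, 0.06], [0, 0, 0.1], [0, 0, 0.1], [0, 0, 0.1], [0, 0, 0.1], [0, 0, 0.1], [0, 0, 0.1]], "rotation": [[0, 0, 0], [0, 0, 0], [0, 0, 0], [0, 0, 0], [0, 0, 0], [0, 0, 0], [0, 0, 0], [0, 0, 0]]}}

```text
time_s: 7.93
position: [0.4229, 0.2304, 0.0629]
eef_rot: [-3.14, 0.106, -0.0]
contact_force: [0.2, -0.3, -1.6]
opening: 0.0193
gripper_force: 59.3
```

Emit:
{"method": "drive_tool", "body": {"xyz": [[0, 0, 0.02], [0, 0, 0.04], [0, 0, 0.07], [0, 0, 0.07], [0, 0, 0.07], [0, 0, 0.07], [0, 0, 0.07], [0, 0, 0.07]], "rotation": [[0, 0, 0], [0, 0, 0], [0, 0, 0], [0, 0, 0], [0, 0, 0], [0, 0, 0], [0, 0, 0], [0, 0, 0]]}}

```text
time_s: 8.6
position: [0.4229, 0.2304, 0.0607]
eef_rot: [-3.14, 0.105, -0.0]
contact_force: [-0.5, 0.7, -0.9]
opening: 0.0186
gripper_force: 59.3
```

Emit:
{"method": "drive_tool", "body": {"xyz": [[0, 0, 0.02], [0, 0, 0.04], [0, 0, 0.05], [0, 0, 0.05], [0, 0, 0.05], [0, 0, 0.05], [0, 0, 0.05], [0, 0, 0.05]], "rotation": [[0, 0, 0], [0, 0, 0], [0, 0, 0], [0, 0, 0], [0, 0, 0], [0, 0, 0], [0, 0, 0], [0, 0, 0]]}}

```text
time_s: 9.27
position: [0.4229, 0.2304, 0.0592]
eef_rot: [-3.14, 0.105, -0.0]
contact_force: [0.2, -0.0, -1.9]
opening: 0.019
gripper_force: 59.3
```

Emit:
{"method": "drive_tool", "body": {"xyz": [[0, 0, 0.02], [0, 0, 0.04], [0, 0, 0.05], [0, 0, 0.05], [0, 0, 0.05], [0, 0, 0.05], [0, 0, 0.05], [0, 0, 0.05]], "rotation": [[0, 0, 0], [0, 0, 0], [0, 0, 0], [0, 0, 0], [0, 0, 0], [0, 0, 0], [0, 0, 0], [0, 0, 0]]}}

```text
time_s: 9.93
position: [0.4229, 0.2304, 0.0578]
eef_rot: [-3.14, 0.106, -0.0]
contact_force: [-0.4, -0.1, -0.7]
opening: 0.0195
gripper_force: 59.5
```

Emit:
{"method": "drive_tool", "body": {"xyz": [[0, 0, 0.02], [0, 0, 0.04], [0, 0, 0.05], [0, 0, 0.05], [0, 0, 0.05], [0, 0, 0.05], [0, 0, 0.05], [0, 0, 0.05]], "rotation": [[0, 0, 0], [0, 0, 0], [0, 0, 0], [0, 0, 0], [0, 0, 0], [0, 0, 0], [0, 0, 0], [0, 0, 0]]}}

```text
time_s: 10.6
position: [0.4231, 0.2305, 0.0565]
eef_rot: [-3.14, 0.105, -0.001]
contact_force: [-1.3, 0.1, 4.0]
opening: 0.0191
gripper_force: 60.1
```

The tip meets the floor at TCP z≈0.057 with about 5 N. I raise, pitch 3° more tip-down so the tip leads, and touch again.

Emit:
{"method": "drive_tool", "body": {"xyz": [[0, 0, -0.1], [0, 0, -0.2], [0, 0, -0.3], [0, 0, -0.3], [0, 0, -0.3], [0, 0, -0.3], [0, 0, -0.3], [0, 0, -0.3]], "rotation": [[0, 0, 0], [0, 0, 0], [0, -0.1, 0], [0, -0.3, 0], [0, -0.5, 0], [0, -0.6, 0], [0, -0.6, 0], [0, -0.6, 0]]}}

```text
time_s: 11.27
position: [0.4229, 0.2302, 0.0649]
eef_rot: [-3.137, 0.106, 0.083]
contact_force: [-0.1, 0.2, -1.9]
opening: 0.0189
gripper_force: 59.3
```

Emit:
{"method": "drive_tool", "body": {"xyz": [[0, 0, 0.01], [0, 0, 0.02], [0, 0, 0.03], [0, 0, 0.03], [0, 0, 0.03], [0, 0, 0.03], [0, 0, 0.03], [0, 0, 0.03]], "rotation": [[0, 0, 0], [0, 0, 0], [0, 0, 0], [0, 0, 0], [0, 0, 0], [0, 0, 0], [0, 0, 0], [0, 0, 0]]}}

```text
time_s: 11.93
position: [0.4228, 0.2304, 0.0643]
eef_rot: [-3.137, 0.105, 0.082]
contact_force: [0.1, -0.2, -1.0]
opening: 0.019
gripper_force: 59.5
```

Emit:
{"method": "drive_tool", "body": {"xyz": [[0, 0, 0.01], [0, 0, 0.02], [0, 0, 0.03], [0, 0, 0.03], [0, 0, 0.03], [0, 0, 0.03], [0, 0, 0.03], [0, 0, 0.03]], "rotation": [[0, 0, 0], [0, 0, 0], [0, 0, 0], [0, 0, 0], [0, 0, 0], [0, 0, 0], [0, 0, 0], [0, 0, 0]]}}

```text
time_s: 12.6
position: [0.4229, 0.2305, 0.0636]
eef_rot: [-3.137, 0.105, 0.082]
contact_force: [-1.1, 0.0, 1.8]
opening: 0.0186
gripper_force: 59.7
```

Emit:
{"method": "drive_tool", "body": {"xyz": [[0, 0, -0.02], [0.08, 0, -0.024], [0.16, 0, -0.028], [0.24, 0, -0.032], [0.32, 0, -0.037], [0.4, 0, -0.041], [0.4, 0, -0.041], [0.4, 0, -0.041]], "rotation": [[0, 0, 0], [0, 0, 0], [0, 0, 0], [0, 0, 0], [0, 0, 0], [0, 0, 0], [0, 0, 0], [0, 0, 0]]}}

```text
time_s: 13.27
position: [0.4353, 0.2295, 0.064]
eef_rot: [-3.137, 0.106, 0.081]
contact_force: [0.8, -1.0, -0.3]
opening: 0.0187
gripper_force: 59.6
```

Emit:
{"method": "drive_tool", "body": {"xyz": [[0.04, 0, -0.002], [0.08, 0, -0.004], [0.12, 0, -0.006], [0.16, 0, -0.008], [0.2, 0, -0.01], [0.2, 0, -0.01], [0.2, 0, -0.01], [0.2, 0, -0.01]], "rotation": [[0, 0, 0], [0, 0, 0], [0, 0, 0], [0, 0, 0], [0, 0, 0], [0, 0, 0], [0, 0, 0], [0, 0, 0]]}}

```text
time_s: 13.93
position: [0.441, 0.2292, 0.064]
eef_rot: [-3.137, 0.105, 0.081]
contact_force: [0.2, 0.1, -0.8]
opening: 0.019
gripper_force: 59.6
```

Emit:
{"method": "drive_tool", "body": {"xyz": [[0.04, 0, -0.002], [0.08, 0, -0.004], [0.12, 0, -0.006], [0.16, 0, -0.008], [0.2, 0, -0.01], [0.2, 0, -0.01], [0.2, 0, -0.01], [0.2, 0, -0.01]], "rotation": [[0, 0, 0], [0, 0, 0], [0, 0, 0], [0, 0, 0], [0, 0, 0], [0, 0, 0], [0, 0, 0], [0, 0, 0]]}}

```text
time_s: 14.6
position: [0.447, 0.2288, 0.064]
eef_rot: [-3.137, 0.105, 0.081]
contact_force: [-0.3, -0.1, 0.2]
opening: 0.0191
gripper_force: 59.6
```

Run:
```python
from h import *
w=cam('wrist');s=cam('scene'); P,r=tool(); print(P)
save('c5',np.hstack([cv2.resize(w['color'][0:150,180:380],(400,300)),cv2.resize(s['color'][250:325,290:390],(400,300),interpolation=cv2.INTER_CUBIC)]))
```

```text
[0.44701033 0.22871292 0.06398798]
```

View pics/c5.png

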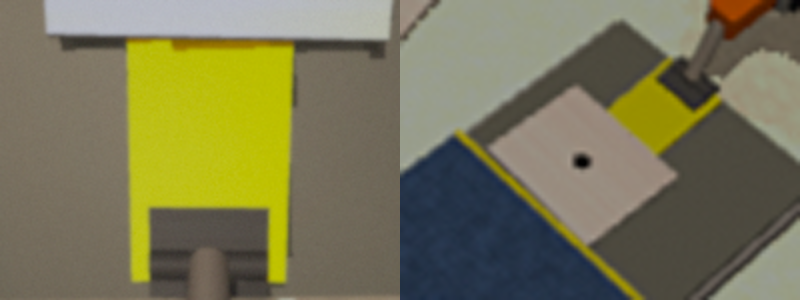

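The blade is under the plate's near edge (wrist crop: edge at row 38, blade columns 127-293, centred). I push gently on to the step.

Emit:
{"method": "drive_tool", "body": {"xyz": [[0.03, 0, -0.002], [0.06, 0, -0.003], [0.1, 0, -0.005], [0.13, 0, -0.007], [0.13, 0, -0.007], [0.13, 0, -0.007], [0.13, 0, -0.007], [0.13, 0, -0.007]], "rotation": [[0, 0, 0], [0, 0, 0], [0, 0, 0], [0, 0, 0], [0, 0, 0], [0, 0, 0], [0, 0, 0], [0, 0, 0]]}}

```text
time_s: 15.37
position: [0.4504, 0.2285, 0.0639]
eef_rot: [-3.137, 0.105, 0.083]
contact_force: [-3.8, -0.7, 1.7]
opening: 0.0188
gripper_force: 59.8
```

Emit:
{"method": "drive_tool", "body": {"xyz": [[0.02, 0, -0.001], [0.04, 0, -0.002], [0.06, 0, -0.003], [0.08, 0, -0.004], [0.1, 0, -0.005], [0.1, 0, -0.005], [0.1, 0, -0.005], [0.1, 0, -0.005]], "rotation": [[0, 0, 0], [0, 0, 0], [0, 0, 0], [0, 0, 0], [0, 0, 0], [0, 0, 0], [0, 0, 0], [0, 0, 0]]}}

```text
time_s: 16.03
position: [0.4508, 0.2283, 0.0636]
eef_rot: [-3.138, 0.105, 0.094]
contact_force: [-12.9, 0.3, 8.8]
opening: 0.0191
gripper_force: 60.7
```

The plate is against the step (about 13 N). I relax this first.

Emit:
{"method": "drive_tool", "body": {"xyz": [[-0.03, 0, -0.01], [-0.06, 0, -0.02], [-0.07, 0, -0.03], [-0.07, 0, -0.03], [-0.07, 0, -0.03], [-0.07, 0, -0.03], [-0.07, 0, -0.03], [-0.07, 0, -0.03]], "rotation": [[0, 0, 0], [0, 0, 0], [0, 0, 0], [0, 0, 0], [0, 0, 0], [0, 0, 0], [0, 0, 0], [0, 0, 0]]}}

```text
time_s: 16.7
position: [0.4509, 0.2283, 0.0646]
eef_rot: [-3.137, 0.106, 0.085]
contact_force: [-5.5, -0.6, 1.4]
opening: 0.0191
gripper_force: 59.7
```

Run:
```python
from h import *
w=cam('wrist'); P,r=tool(); print(P, r.as_matrix()[:,0], telemetry.state()['contact_force'])
g=cv2.cvtColor(w['color'],cv2.COLOR_RGB2HSV); m=cv2.inRange(g,(20,100,60),(36,255,255))
for c in (255,280,310): x=np.where(m[:,c])[0]; print(c,x.min() if len(x) else None)
```

```text
[0.45091406 0.22826984 0.06455943] [ 0.99626185 -0.06716655 -0.05432294] [-5.70479269 -0.38091893  2.11175454]
255 22
280 22
310 22
```

Emit:
{"method": "drive_tool", "body": {"xyz": [[-0.025, 0, -0.03], [-0.03, 0, -0.09], [-0.033, 0, -0.15], [-0.036, 0, -0.2], [-0.04, 0, -0.26], [-0.043, 0, -0.32], [-0.046, 0, -0.38], [-0.046, 0, -0.38]], "rotation": [[0, 0, 0], [0, 0, 0], [0, 0, 0], [0, 0, 0], [0, 0, 0], [0, 0, 0], [0, 0, 0], [0, 0, 0]]}}

```text
time_s: 17.42
position: [0.4512, 0.2286, 0.077]
eef_rot: [-3.137, 0.105, 0.081]
contact_force: [-1.5, -1.1, -2.0]
opening: 0.0188
gripper_force: 59.3
```

Run:
```python
from h import *
w=cam('wrist');s=cam('scene'); P,r=tool(); print(P, r.as_matrix()[:,0], telemetry.state()['contact_force'])
save('c6',np.hstack([cv2.resize(w['color'][0:150,180:380],(400,300)),cv2.resize(s['color'][250:325,290:390],(400,300),interpolation=cv2.INTER_CUBIC)]))
```

```text
[0.45111623 0.2285489  0.07667582] [ 0.99641686 -0.06705188 -0.05155085] [-0.16221265 -0.14946602 -1.96009152]
```

View pics/c6.png

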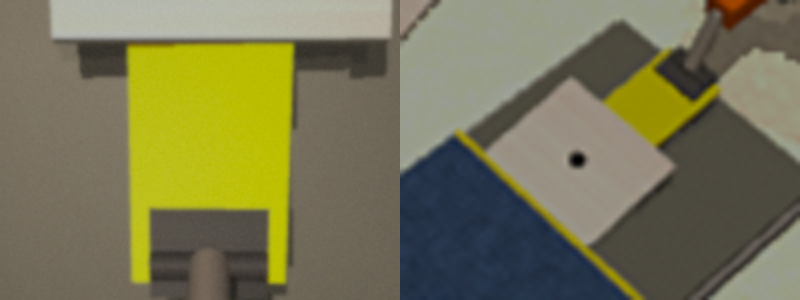

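The plate's near edge is up on the blade, with its shadow showing beneath. I follow the arc.

Emit:
{"method": "drive_tool", "body": {"xyz": [[0.01, 0, -0.08], [0.025, 0, -0.16], [0.04, 0, -0.24], [0.06, 0, -0.32], [0.08, 0, -0.4], [0.11, 0, -0.48], [0.14, 0, -0.55], [0.17, 0, -0.62]], "rotation": [[0, 0, 0], [0, 0, 0], [0, 0, 0], [0, 0, 0], [0, 0, 0], [0, 0, 0], [0, 0, 0], [0, 0, 0]]}}

```text
time_s: 18.18
position: [0.4571, 0.2281, 0.0951]
eef_rot: [-3.137, 0.105, 0.082]
contact_force: [1.0, 0.3, -2.5]
opening: 0.0184
gripper_force: 59.3
```

Run:
```python
from h import *
w=cam('wrist');s=cam('scene'); P,r=tool(); print(P, r.as_matrix()[:,0], telemetry.state()['contact_force'])
save('c7',np.hstack([cv2.resize(w['color'][0:150,180:380],(400,300)),cv2.resize(s['color'][250:325,290:390],(400,300),interpolation=cv2.INTER_CUBIC)]))
g=cv2.cvtColor(w['color'],cv2.COLOR_RGB2HSV); m=cv2.inRange(g,(20,100,60),(36,255,255))
for c in (255,280,310): x=np.where(m[:,c])[0]; print(c,x.min() if len(x) else None)
```

```text
[0.45735591 0.22815802 0.09531236] [ 0.99641139 -0.06714945 -0.05152959] [-0.29698071 -0.03442449 -1.66353316]
255 17
280 16
310 16
```

Emit:
{"method": "drive_tool", "body": {"xyz": [[0.05, 0, -0.1], [0.11, 0, -0.21], [0.18, 0, -0.32], [0.24, 0, -0.4], [0.3, 0, -0.47], [0.37, 0, -0.54], [0.46, 0, -0.64], [0.56, 0, -0.72]], "rotation": [[0, 0, 0], [0, 0, 0], [0, 0, 0], [0, 0, 0], [0, 0, 0], [0, 0, 0], [0, 0, 0], [0, 0, 0]]}}

```text
time_s: 18.95
position: [0.475, 0.2269, 0.1158]
eef_rot: [-3.137, 0.105, 0.082]
contact_force: [0.2, 0.1, -1.1]
opening: 0.0192
gripper_force: 59.3
```

Run:
```python
from h import *
w=cam('wrist');s=cam('scene'); P,r=tool(); print(P, r.as_matrix()[:,0], telemetry.state()['contact_force'])
save('c8',np.hstack([cv2.resize(w['color'][0:150,180:380],(400,300)),cv2.resize(s['color'][250:325,290:390],(400,300),interpolation=cv2.INTER_CUBIC)]))
g=cv2.cvtColor(w['color'],cv2.COLOR_RGB2HSV); m=cv2.inRange(g,(20,100,60),(36,255,255))
for c in (255,280,310): x=np.where(m[:,c])[0]; print(c,x.min() if len(x) else None)
```

```text
[0.47568153 0.2269497  0.11619088] [ 0.99643223 -0.06727976 -0.05095335] [-0.61760211 -0.42225241 -0.95575551]
255 11
280 11
310 10
```

View pics/c8.png

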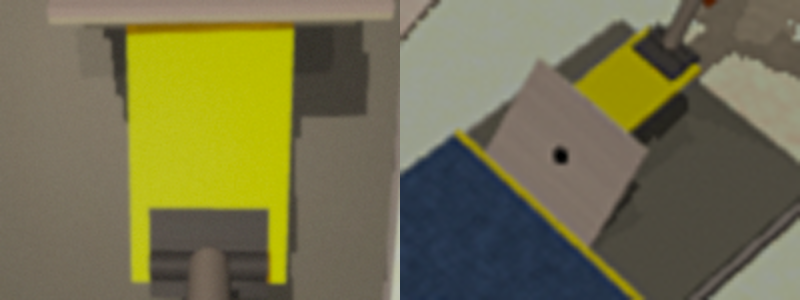

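The plate stands at about 50-55° on the blade, far edge in the corner. I continue the arc.

Emit:
{"method": "drive_tool", "body": {"xyz": [[0.1, 0, -0.07], [0.2, 0, -0.13], [0.31, 0, -0.19], [0.42, 0, -0.24], [0.53, 0, -0.29], [0.65, 0, -0.33], [0.77, 0, -0.36], [0.88, 0, -0.38]], "rotation": [[0, 0, 0], [0, 0, 0], [0, 0, 0], [0, 0, 0], [0, 0, 0], [0, 0, 0], [0, 0, 0], [0, 0, 0]]}}

```text
time_s: 19.72
position: [0.5025, 0.2251, 0.1259]
eef_rot: [-3.137, 0.105, 0.08]
contact_force: [0.3, 1.4, 1.1]
opening: 0.0192
gripper_force: 59.7
```

```bash
cat > chk.py <<'E'
from h import *
w=cam('wrist');P,r=tool(); print(P, telemetry.state()['contact_force'])
g=cv2.cvtColor(w['color'],cv2.COLOR_RGB2HSV); m=cv2.inRange(g,(20,100,60),(36,255,255))
for c in (255,280,310): x=np.where(m[:,c])[0]; print(c,x.min() if len(x) else None)
print(w['color'][0:14:2,280].tolist())
E
python3 chk.py
```

```text
[0.50306688 0.22511226 0.12607762] [-0.29083119 -0.04410843  1.30465829]
255 4
280 5
310 5
[[142, 144, 127], [124, 120, 98], [157, 143, 105], [156, 125, 0], [185, 183, 0], [185, 188, 0], [187, 189, 0]]
```

Emit:
{"method": "drive_tool", "body": {"xyz": [[0.08, 0, -0.04], [0.16, 0, -0.05], [0.24, 0, -0.06], [0.32, 0, -0.065], [0.4, 0, -0.07], [0.48, 0, -0.075], [0.56, 0, -0.08], [0.64, 0, -0.085]], "rotation": [[0, 0, 0], [0, 0, 0], [0, 0, 0], [0, 0, 0], [0, 0, 0], [0, 0, 0], [0, 0, 0], [0, 0, 0]]}}

```text
time_s: 20.43
position: [0.5211, 0.2237, 0.1268]
eef_rot: [-3.137, 0.106, 0.082]
contact_force: [-0.0, 0.1, -0.2]
opening: 0.0187
gripper_force: 59.6
```

```bash
python3 chk.py
```

```text
[0.52141055 0.22360419 0.12684094] [ 0.74162184  0.87237951 -0.01108489]
255 4
280 5
310 5
[[78, 72, 55], [82, 76, 63], [124, 118, 81], [185, 188, 27], [192, 194, 0], [190, 194, 0], [194, 197, 0]]
```

Emit:
{"method": "drive_tool", "body": {"xyz": [[0.08, 0, -0.01], [0.16, 0, -0.015], [0.24, 0, -0.02], [0.32, 0, -0.025], [0.4, 0, -0.03], [0.48, 0, -0.03], [0.56, 0, -0.035], [0.64, 0, -0.04]], "rotation": [[0, 0, 0], [0, 0, 0], [0, 0, 0], [0, 0, 0], [0, 0, 0], [0, 0, 0], [0, 0, 0], [0, 0, 0]]}}

```text
time_s: 21.15
position: [0.5403, 0.2224, 0.1271]
eef_rot: [-3.137, 0.105, 0.082]
contact_force: [0.3, 0.4, -2.0]
opening: 0.0186
gripper_force: 59.3
```

```bash
python3 chk.py
python3 - <<'E'
from h import *
import pickle
s=cam('scene');b=cam('top');w=cam('wrist'); pickle.dump((s,b,w),open('c9.pkl','wb'))
for n,c in (('s',s),('t',b)):
    g=cv2.cvtColor(c['color'],cv2.COLOR_RGB2HSV)
    # mask of bright, unsaturated pixels near deck
    pts=np.array([proj(c,p) for p in ((.64,.306,.026),(.77,.298,.026),(.762,.148,.026),(.632,.155,.026))],np.int32)
    reg=np.zeros(g.shape[:2],np.uint8); cv2.fillPoly(reg,[pts],255)
    m=((g[...,1]<70)&(g[...,2]>90)&(reg>0)).astype(np.uint8)
    k,l,st,ce=cv2.connectedComponentsWithStats(m)
    for i in range(1,k):
        if st[i,4]>25: 
            r=cv2.minAreaRect(np.argwhere(l==i)[:,::-1].astype(np.float32)); print(n,st[i],ce[i].round(1),[onz(c,p,.03)[:2].round(3).tolist() for p in cv2.boxPoints(r)])
E
```

```text
[0.5407086  0.22238297 0.12717235] [ 0.31812637 -0.1687356  -0.96576716]
255 6
280 6
310 6
[[192, 195, 184], [193, 195, 184], [195, 199, 179], [195, 198, 100], [194, 198, 0], [194, 197, 0], [194, 197, 0]]
s [258 282  46  35 103] [280.5 299.1] [[0.763, 0.148], [0.635, 0.154], [0.636, 0.159], [0.763, 0.152]]
s [293 287  43  38 680] [313.4 306.3] [[0.685, 0.172], [0.633, 0.166], [0.639, 0.253], [0.688, 0.256]]
s [288 325  20  22 232] [297.4 336.2] [[0.748, 0.213], [0.71, 0.223], [0.725, 0.262], [0.762, 0.252]]
t [183 133  49  19  89] [199.  137.6] [[0.764, 0.32], [0.814, 0.168], [0.761, 0.15], [0.711, 0.302]]
t [202 139   7   8  26] [205.2 142.6] [[0.733, 0.247], [0.754, 0.229], [0.746, 0.22], [0.725, 0.239]]
t [205 159  19  18 148] [216.6 164.9] [[0.635, 0.231], [0.687, 0.23], [0.684, 0.17], [0.631, 0.172]]
```

The plate has gone over onto the deck. I retract to the earlier lookout beside the tray and check.

Run:
```python
from h import *
go((.50,.11,.21),-3)
```

```text
xyz [-1.23  3.83 -2.7 ] rot [-0.    0.6  -0.17]
```

Emit:
{"method": "drive_tool", "body": {"xyz": [[-0.4, 0, -0.6], [-0.8, 0.4, -1.2], [-1.2, 1, -1.8], [-1.2, 1.7, -2.3], [-1.2, 2.5, -2.7], [-1.2, 3.2, -2.7], [-1.2, 3.8, -2.7], [-1.2, 3.8, -2.7]], "rotation": [[0, 0, 0], [0, 0.3, 0], [0, 0.6, 0], [0, 0.6, 0], [0, 0.6, 0], [0, 0.6, 0], [0, 0.6, 0], [0, 0.6, 0]]}}

```text
time_s: 22.02
position: [0.5007, 0.1085, 0.2105]
eef_rot: [3.138, -0.11, 0.001]
contact_force: [-0.3, 0.4, -1.4]
opening: 0.0187
gripper_force: 59.3
```

Run:
```python
from h import *
w=cam('wrist');w=cam('wrist');s=cam('scene'); P,r=tool(); print(P)
def q(c,near,vmin):
    g=cv2.cvtColor(c['color'],cv2.COLOR_RGB2HSV); m=((g[...,1]<60)&(g[...,2]>vmin)).astype(np.uint8)
    reg=np.zeros_like(m); pts=np.array([proj(c,p) for p in ((.60,.285,.026),(.715,.285,.026),(.71,.158,.026),(.597,.162,.026))],np.int32); cv2.fillPoly(reg,[pts],1)
    k,l,st,ce=cv2.connectedComponentsWithStats(m*reg); i=1+np.argmax(st[1:,4]); 
    cn=max(cv2.findContours((l==i).astype(np.uint8),0,2)[0],key=cv2.contourArea)
    print(st[i],ce[i]); return cv2.approxPolyDP(cn,.05*cv2.arcLength(cn,True),True)[:,0]
A=q(w,None,120);B=q(s,None,100)
for n,c,X in (('w',w,A),('s',s,B)): print(n,X.tolist(),[onz(c,p,.03)[:2].round(3).tolist() for p in X])
for a in A:
    for b in B:
        X,e=tri(w,a,s,b)
        if e<.006 and abs(X[2]-.03)<.03: print(X.round(4),round(e,4))
```

```text
[0.50069166 0.11116198 0.2098809 ]
[ 105    0  100   77 5231] [155.78073026  39.1303766 ]
[293 282  50  43 978] [317.40695297 303.10429448]
w [[105, 0], [115, 75], [204, 73], [198, 0]] [[0.677, 0.25], [0.618, 0.255], [0.614, 0.174], [0.672, 0.171]]
s [[315, 282], [293, 300], [319, 324], [342, 305]] [[0.616, 0.174], [0.684, 0.173], [0.686, 0.251], [0.618, 0.254]]
[0.6181 0.2543 0.0309] 0.0
[0.6148 0.1741 0.029 ] 0.0012
```

The plate lies on the deck: corners are at z≈0.030 over x 0.616-0.686, with its middle about 15 mm past the step and 17 mm off the middle line. That is all within limits. Now I take the lifter back to above the rest.

Run:
```python
from h import *
go((.545,-.2052,.152),-16.3)
```

```text
xyz [ 2.18 10.42  1.92] rot [-0.01  0.    2.49]
```

Emit:
{"method": "drive_tool", "body": {"xyz": [[0.3, 1.3, 0], [0.6, 2.7, 0], [0.9, 4, 0.2], [1.2, 5.4, 0.5], [1.5, 6.8, 0.9], [1.8, 8.2, 1.4], [2.1, 9.5, 1.8], [2.18, 10.42, 1.92]], "rotation": [[0, 0, 0.3], [0, 0, 0.6], [0, 0, 1], [0, 0, 1.3], [0, 0, 1.7], [0, 0, 2], [0, 0, 2.3], [0, 0, 2.49]]}}

```text
time_s: 22.83
position: [0.5451, -0.2062, 0.1502]
eef_rot: [-3.109, 0.445, 0.003]
contact_force: [0.3, 0.8, -1.6]
opening: 0.0191
gripper_force: 59.4
```

Emit:
{"method": "drive_tool", "body": {"xyz": [[0, 0, 0], [0, 0, 0], [0, 0, 0], [0, 0, 0], [0, 0, 0], [0, 0, 0], [0, 0, 0], [0, 0, 0]], "rotation": [[0, 0, 0], [0, 0, 0], [0, 0, 0], [0, 0, 0], [0, 0, 0], [0, 0, 0], [0, 0, 0], [0, 0, 0]]}}

```text
time_s: 23.5
position: [0.5452, -0.2048, 0.1526]
eef_rot: [3.11, -0.444, 0.001]
contact_force: [0.2, -1.0, -1.5]
opening: 0.019
gripper_force: 59.7
```

Run:
```python
from h import *
go((.545,-.2052,.152),-16.3);go((.545,-.2052,.06),-16.3)
w=cam('wrist'); g=cv2.cvtColor(w['color'],cv2.COLOR_RGB2HSV); m=cv2.inRange(g,(22,110,60),(34,255,255))
k,l,st,ce=cv2.connectedComponentsWithStats(m); print(st[1+np.argmax(st[1:,4])],telemetry.state()['contact_force'])
import pickle; w0=pickle.load(open('c2.pkl','rb'))[0]
print('diff vs at-lift',np.abs(w['color'].astype(int)-w0['color']).mean(), (-w['R'].T@w['t']+w0['R'].T@w0['t']).round(4))
```

```text
xyz [-0.    0.01  0.02] rot [ 0.   -0.01  0.01]
xyz [-0.01  0.01  3.09] rot [ 0.   -0.01  0.01]
[ 244    6   83  137 8729] [ 0.02464056  0.27127523 -1.87955014]
diff vs at-lift 4.830491780045351 [-0.0014  0.0013 -0.0051]
```

The grip is unchanged, with the blade at the same pixels as at the lift. I lower it in.

Emit:
{"method": "drive_tool", "body": {"xyz": [[0, 0, 0.4], [0, 0, 0.9], [0, 0, 1.4], [0, 0, 1.9], [0, 0, 2.4], [0, 0, 2.8], [0, 0, 3], [0, 0, 3]], "rotation": [[0, 0, 0], [0, 0, 0], [0, 0, 0], [0, 0, 0], [0, 0, 0], [0, 0, 0], [0, 0, 0], [0, 0, 0]]}}

```text
time_s: 24.22
position: [0.5437, -0.2047, 0.0599]
eef_rot: [-3.108, 0.445, 0.006]
contact_force: [-0.1, 0.2, -1.5]
opening: 0.0188
gripper_force: 59.7
```

Emit:
{"method": "drive_tool", "body": {"xyz": [[0, 0, 0.1], [0, 0, 0.2], [0, 0, 0.3], [0, 0, 0.37], [0, 0, 0.4], [0, 0, 0.4], [0, 0, 0.4], [0, 0, 0.4]], "rotation": [[0, 0, 0], [0, 0, 0], [0, 0, 0], [0, 0, 0], [0, 0, 0], [0, 0, 0], [0, 0, 0], [0, 0, 0]]}}

```text
time_s: 24.88
position: [0.5452, -0.2055, 0.0506]
eef_rot: [3.11, -0.445, 0.001]
contact_force: [0.2, 0.2, -2.4]
opening: 0.0188
gripper_force: 59.7
```

Emit:
{"method": "drive_tool", "body": {"xyz": [[0, 0, 0.02], [0, 0, 0.04], [0, 0, 0.06], [0, 0, 0.06], [0, 0, 0.06], [0, 0, 0.06], [0, 0, 0.06], [0, 0, 0.06]], "rotation": [[0, 0, 0], [0, 0, 0], [0, 0, 0], [0, 0, 0], [0, 0, 0], [0, 0, 0], [0, 0, 0], [0, 0, 0]]}}

```text
time_s: 25.55
position: [0.5454, -0.2056, 0.0494]
eef_rot: [3.11, -0.445, 0.001]
contact_force: [-2.4, 1.1, 5.6]
opening: 0.0188
gripper_force: 60.6
```

It is seated at the same height as found. Release, then lift away.

Emit:
{"method": "drive_tool", "body": {"xyz": [[0, 0, 0], [0, 0, 0], [0, 0, 0], [0, 0, 0], [0, 0, 0], [0, 0, 0], [0, 0, 0], [0, 0, 0]], "rotation": [[0, 0, 0], [0, 0, 0], [0, 0, 0], [0, 0, 0], [0, 0, 0], [0, 0, 0], [0, 0, 0], [0, 0, 0]], "claw": 70}}

```text
time_s: 26.22
position: [0.5451, -0.2054, 0.0485]
eef_rot: [-3.11, 0.445, 0.0]
contact_force: [0.1, 0.0, -0.2]
opening: 0.0704
gripper_force: 0.0
```

Emit:
{"method": "drive_tool", "body": {"xyz": [[0, 0, -0.3], [0, 0, -0.8], [0, 0, -1.5], [0, 0, -2.3], [0, 0, -3.1], [0, 0, -3.8], [0, 0, -4.4], [0, 0, -4.4]], "rotation": [[0, 0, 0], [0, 0, 0], [0, 0, 0], [0, 0, 0], [0, 0, 0], [0, 0, 0], [0, 0, 0], [0, 0, 0]]}}

```text
time_s: 26.88
position: [0.5476, -0.2067, 0.1866]
eef_rot: [3.107, -0.445, 0.014]
contact_force: [1.4, 0.0, 0.3]
opening: 0.0703
gripper_force: 0.0
```

Emit:
{"method": "drive_tool", "body": {"xyz": [[0, 0, 0], [0, 0, 0], [0, 0, 0], [0, 0, 0], [0, 0, 0], [0, 0, 0], [0, 0, 0], [0, 0, 0]], "rotation": [[0, 0, 0], [0, 0, 0], [0, 0, 0], [0, 0, 0], [0, 0, 0], [0, 0, 0], [0, 0, 0], [0, 0, 0]]}}

```text
time_s: 27.55
position: [0.545, -0.2054, 0.1803]
eef_rot: [-3.11, 0.445, 0.001]
contact_force: [0.6, -0.5, 0.5]
opening: 0.0702
gripper_force: 0.0
```

Run:
```python
from h import *
import pickle
w=cam('wrist'); w1=pickle.load(open('w1.pkl','rb')); 
for n,c in (('now',w),('before',w1)):
  hsv=cv2.cvtColor(c['color'],cv2.COLOR_RGB2HSV)
  for nm,lo,hi,z in (('orange',(4,150,60),(16,255,255),.066),('yellow',(22,110,60),(34,255,255),.012)):
    k,l,s,ce=cv2.connectedComponentsWithStats(cv2.inRange(hsv,lo,hi)); i=1+np.argmax(s[1:,4]); r=cv2.minAreaRect(np.argwhere(l==i)[:,::-1].astype(np.float32))
    print(n,nm,s[i,4],[onz(c,p,z)[:2].round(4).tolist() for p in cv2.boxPoints(r)])
s=cam('scene'); s0=pickle.load(open('c0.pkl','rb'))[0]
for nm,lo,hi in (('orange',(4,170,90),(16,255,255)),('yellow',(22,120,80),(34,255,255))):
  for n,c in (('now',s),('0',s0)):
    k,l,st,ce=cv2.connectedComponentsWithStats(cv2.inRange(cv2.cvtColor(c['color'],cv2.COLOR_RGB2HSV),lo,hi)); print(nm,n,[(ce[i].round(1).tolist(),int(st[i,4])) for i in range(1,k) if st[i,4]>60])
print(tool()[0],telemetry.state()['contact_force'])
```

```text
now orange 2554 [[0.5966, -0.2092], [0.5911, -0.2281], [0.4958, -0.2014], [0.502, -0.1803]]
now yellow 2760 [[0.6675, -0.2215], [0.6567, -0.2584], [0.5968, -0.2422], [0.6083, -0.2029]]
before orange 2636 [[0.5026, -0.1817], [0.5974, -0.212], [0.5914, -0.2316], [0.4958, -0.2034]]
before yellow 2745 [[0.609, -0.2043], [0.6684, -0.2233], [0.6573, -0.2609], [0.5971, -0.2443]]
orange now [([268.9, 136.4], 304), ([227.4, 178.9], 139)]
orange 0 [([270.3, 137.0], 337), ([231.0, 177.1], 178)]
yellow now [([200.8, 203.2], 187)]
yellow 0 [([295.8, 155.0], 395), ([200.2, 202.9], 187), ([329.1, 305.8], 148)]
[ 0.54510502 -0.20543871  0.18052081] [-0.26439184  0.74269769  0.07131062]
```

The lifter is back within 2 mm of where it was found, and the robot is clear. Handing in.

```bash
python3 -c "
from workcell import workorder
print(workorder.hand_in())"
```

```text
the job is handed in; nothing more can be done
None
```

The job is handed in, though no verdict came back: by my last measurements the plate lies on the felt deck, tipped over face up with its middle about 15 mm past the step, and the lifter is back in its rest within 2 mm of where it was found.

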